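# Enter the code on a push-button key safe

### The arm

A 6-joint arm with a two-finger parallel gripper is mounted at the origin on the work surface. World frame = base frame: x ahead of the robot, y to its left, z up, the work surface at z = 0. Lengths are in m, angles in rad, forces in N, time in s.
With the tool pointing down it reaches from about 0.275 to 0.725 m from the base axis. Payload 15.9 kg.
Tool frame: the origin (TCP) lies at the very end of the fingers, on their centre line; the grasp point (between the pads) lies 19 mm behind it; z points along the fingers, x is the direction in which the jaws open and shut, and the axes are right-handed (so a half turn about z gives the same grasp; the last joint's range is limited). The gripper opens to 85 mm and grips with 20 to 120 N. Pads are 22 mm wide; open, the fingers measure 114 mm over their backs; the gripper's body (76 mm by 85 mm) begins 54 mm behind the grasp point. The pads swing forward as they close: fully open they stand 13 mm farther back than shut.
Start: joints at [-1.119, 0.213, -0.034, 1.323, 0, 1.571], TCP at [0.218, -0.45, 0.201] pointing down, gripper open.
Joint ranges: [-2.98, 2.98], [-0.74, 1.72], [-1.14, 1.35], [-2.1, 2.04], [-1.57, 1.44], [-3.14, 3.14]. Speed limits (rad/s): [1.89, 1.89, 2.39, 2.57, 3.14, 3.14].

### API

Orientations are given as a rotation vector (axis times angle).
In Python, from plant import ctrl gives the robot as it stands.
- The arm moves only by the tool move_arm, never from a script. Its arguments are lists of equal length, an entry for each row: "slide": the shift along the world's x, y, z in m, a list of three; "twist": the turn about the world's z in rad; "jaw": the finger opening in m, from 0 to 0.0854. In form: {"slide": [[tx, ty, tz], ...], "twist": [twist, ...], "jaw": [jaw, ...]}. A call has 1 to 12 rows; each row shifts and turns the commanded pose from where the row before left it; what a row does not reach is not made up. A row lasts 1/10 s, in which the tool goes at most 50 mm and 8.59 degrees, less where a joint would pass 70% of its speed; a pose out of reach is approached as far as the arm can. A call is refused whole if a number of a shift passes 0.05 or a number of a turn 0.15, either way. A call with a gripper value outside its range is refused whole. The fingers move at their own pace and stop on an object; the grip force is fixed at half the most. Time passes only in rows, so rows that do not move let the fingers close. It gives the time, the measured TCP pose, the force and the opening at its end, in the units of the state.
- ctrl.get_obs(): the state, without advancing time (a new reading comes with each control period).
- ctrl.capture(name): name is "side" or "top"; returns the picture (420x560x3 uint8, red, green, blue); there is no depth.
- ctrl.camera_info(name): a dict with "fx", "fy", "cx", "cy" (pixels), "origin" and "orientation" of the camera in the world. Camera axes: x right, y down, z forward; pixel columns grow to the right and rows downward; lengths in m; the calibration is good to about 2 mm. A picture is of the moment at which its call begins. camera_info takes no time and is no camera call.
- ctrl.close_job(): hands the job in, once; it reports no verdict.
The state is a dict: "clock": time; "joint_pos": joint angles; "dq": joint speeds; "effort": joint torques, N m; "tool_pos": TCP position; "tool_rot": TCP orientation; "wrist_force": force on the tool from outside, world axes, zero at the start; "wrist_torque": the same for the moment, N m; "finger_gap": opening from 0.0 (shut) to 1.0 (fully open).
Only numpy, scipy, OpenCV 4.12 (cv2) and the standard library are available. Lean on these libraries where they do the work, as an engineer would, in place of code of your own. Each camera call takes 0.05 s, during which the arm holds its last target. There are 200 camera calls.

### The job

Enter the code on the key safe lying on the locksmith's bench: gently press the large round button, then the long bar, then the small round button, each well in so that it stays down. Leave the cross-shaped button out, and do not pick up or move the padlock, lock core, screwdriver and phone around it; nothing needs to be grasped.

Things in the scene. Friction and masses are not known exactly. Their poses are not given: they have to be found in the camera images.
- key_safe: Grey steel key safe, a flat box 230 mm (its x) by 190 mm (y) by 50 mm high, screwed down on its back, button face up. Origin: centre of its underside; z up. Four brass push buttons of different shapes stand on its face in a 2 by 2 square, centres 80 mm apart along its x and y, each over a flat black ring; which place holds which button varies. A flat lock and pull lie beyond them (+x).
- large_round_top (a point): Centre of the flat top of the large round button, moving down with its travel (not with the cap's last springy give). When out it stands 24 mm above the key safe's face (74 mm above the bench). Axes as the key safe's. A plain brass disc, 46 mm across.
- large_round (a joint): Push travel (m) of the large round button. Travel 10 mm straight down into the face: 0 = fully out, 0.010 = fully in. It begins to move at about 3.5 N, takes about 6 N to go fully in, and stays where it is left when let go; once fully in, its cap gives 6 mm more on a spring (7 to 16 N) and comes back.
- small_round_top (a point): Centre of the flat top of the small round button, moving down with its travel (not with the cap's last springy give). When out it stands 24 mm above the key safe's face (74 mm above the bench). Axes as the key safe's. A plain brass disc, 22 mm across.
- small_round (a joint): Push travel (m) of the small round button. Travel 10 mm straight down into the face: 0 = fully out, 0.010 = fully in. It begins to move at about 3.5 N, takes about 6 N to go fully in, and stays where it is left when let go; once fully in, its cap gives 6 mm more on a spring (7 to 16 N) and comes back.
- long_bar_top (a point): Centre of the flat top of the long bar button, moving down with its travel (not with the cap's last springy give). When out it stands 24 mm above the key safe's face (74 mm above the bench). Axes as the key safe's. A brass bar 60 mm long (along its y) and 18 mm wide (x).
- long_bar (a joint): Push travel (m) of the long bar button. Travel 10 mm straight down into the face: 0 = fully out, 0.010 = fully in. It begins to move at about 3.5 N, takes about 6 N to go fully in, and stays where it is left when let go; once fully in, its cap gives 6 mm more on a spring (7 to 16 N) and comes back.
- cross_top (a point): Centre of the flat top of the cross-shaped button, moving down with its travel (not with the cap's last springy give). When out it stands 24 mm above the key safe's face (74 mm above the bench). Axes as the key safe's. A brass plus sign, 46 by 46 mm, arms 13 mm wide; not part of the code.
- cross (a joint): Push travel (m) of the cross-shaped button. Travel 10 mm straight down into the face: 0 = fully out, 0.010 = fully in. It begins to move at about 3.5 N, takes about 6 N to go fully in, and stays where it is left when let go; once fully in, its cap gives 6 mm more on a spring (7 to 16 N) and comes back.
- padlock: Loose brass padlock with a steel shackle, standing on the bench: 22 by 50 mm (y), 82 mm high. Origin: centre of its underside.
- lock_core: Loose brass lock core, a cylinder 32 mm across and 51 mm high, standing on the bench. Origin: centre of its underside.
- screwdriver: Loose screwdriver, lying on the bench beyond the key safe along its own x. Origin: under its middle.
- phone: Loose black and blue phone 150 by 72 by 8 mm, lying on the bench. Origin: centre of its underside.

How it is judged:
By the outcome, as a careful person would: the job done as asked, in the order asked, and still so for the second after the job is handed in, with the robot touching nothing.
It also fails if it takes over 42 s, if anything falls off the work surface, if the arm or the gripper's body presses on something with over 40 N, if the wrist force passes 120 N, or if a joint passes its speed limit or range.

## Working session

There is one attempt and no reset: what is moved stays moved. The work goes in short steps, Python scripts to look and compute and a tool call to move; the robot and the scene stay as the last step left them, time stands still between calls to the robot, and variables do not carry over. Pictures are saved under pics/ and viewed, about 8 in all and at most 12, crops included, and the job is handed in when it is done.

Besides the shell and the picture viewer there is one more tool, called after ">>>" as name([rows], argument=value, ...), one row to a line, values as JSON. move_arm: Moves the arm, as the interface text tells. Its arguments: {"type":"object","properties":{"slide":{"type":"array","items":{"type":"array","items":{"type":"number"}}},"twist":{"type":"array","items":{"type":"number"}},"jaw":{"type":"array","items":{"type":"number"}}},"required":["slide","twist","jaw"]}

```bash
mkdir -p pics
python3 - <<'E'
from plant import ctrl
import cv2
for n in("top","side"):
    im=ctrl.capture(n); cv2.imwrite(f"pics/{n}0.png",im[:,:,::-1]); print(n,ctrl.camera_info(n))
print(ctrl.get_obs())
E
```

```text
top {'fx': 533.2085959919998, 'fy': 533.2085959919998, 'cx': 277.4184833572589, 'cy': 205.45494695638925, 'origin': array([0.31575735, 0.0309656 , 1.37570708]), 'orientation': array([-1.99245251,  2.23907773, -0.23675236])}
side {'fx': 418.47664992259814, 'fy': 418.47664992259814, 'cx': 281.97287583320986, 'cy': 212.6128865039006, 'origin': array([0.15486265, 0.461524  , 0.77538833]), 'orientation': array([-1.05415366,  2.49155028, -0.96697321])}
{'clock': 0.1, 'joint_pos': array([-1.11899520e+00,  2.13247742e-01, -3.49771093e-02,  1.32344897e+00,
       -1.32507996e-05,  1.57077641e+00]), 'dq': array([ 4.57955625e-04, -1.77613046e-04,  8.28618284e-04, -9.86560727e-04,
        6.08118518e-04, -5.53084637e-05]), 'effort': array([ 7.30306056e-04, -6.87244105e+01,  4.87808168e+01,  1.21245810e-02,
        6.12351096e-05,  4.60088279e-05]), 'tool_pos': array([ 0.21815653, -0.44955972,  0.20020286]), 'tool_rot': array([-2.66219970e+00,  1.66716531e+00,  1.17906917e-03]), 'wrist_force': array([ 0.15694387, -0.22543926, -0.34132629]), 'wrist_torque': array([0.00773484, 0.0304024 , 0.01847242]), 'finger_gap': 0.9995859139688706}
```

View pics/top0.png

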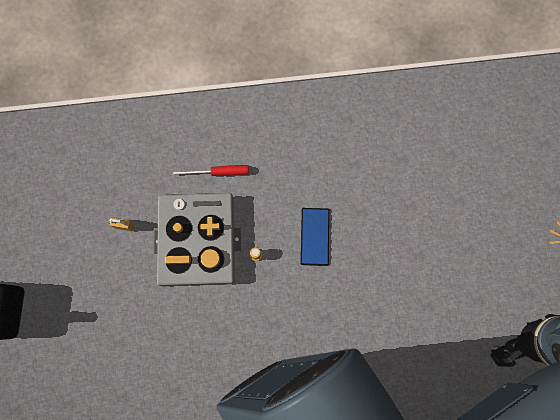

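View pics/side0.png

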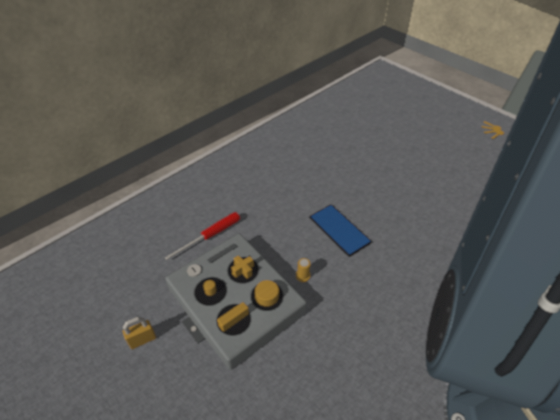

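Top view: the small round button is at about (178,227), the cross at (210,226), the bar at (177,260) and the large round at (210,258). Next I enlarge that area.

```bash
cat > h.py <<'E'
import numpy as np
from scipy.spatial.transform import Rotation as R
from plant import ctrl
def ray(n,u,v,z):
    c=ctrl.camera_info(n); d=R.from_rotvec(c["orientation"]).apply([(u-c["cx"])/c["fx"],(v-c["cy"])/c["fy"],1])
    o=np.array(c["origin"]); return o+d*(z-o[2])/d[2]
E
python3 - <<'E'
import cv2
a=cv2.imread("pics/top0.png")[180:300,100:260]
cv2.imwrite("pics/top0c.png",cv2.resize(a,None,fx=5,fy=5,interpolation=cv2.INTER_CUBIC))
from h import *
for n,u,v in [("small",178,227),("cross",210,226),("bar",177,260),("large",210,258)]: print(n,ray("top",u,v,.074).round(4))
for n,u,v in [("small",210,284),("cross",242,265),("bar",234,315),("large",267,288)]: print(n,ray("side",u,v,.074).round(4))
print(ray("top",118,222,.08),ray("top",256,254,.051),R.from_rotvec(ctrl.get_obs()["tool_rot"]).as_matrix().round(2))
E
```

```text
small [0.5617 0.2448 0.074 ]
cross [0.5551 0.166  0.074 ]
bar [0.4806 0.2536 0.074 ]
large [0.4761 0.1732 0.074 ]
small [0.5649 0.2445 0.074 ]
cross [0.5557 0.1701 0.074 ]
bar [0.481  0.2539 0.074 ]
large [0.481  0.1706 0.074 ]
[0.59018568 0.38959765 0.08      ] [0.47558499 0.06107703 0.051     ] [[ 0.44 -0.9  -0.  ]
 [-0.9  -0.44  0.  ]
 [-0.    0.   -1.  ]]
```

View pics/top0c.png

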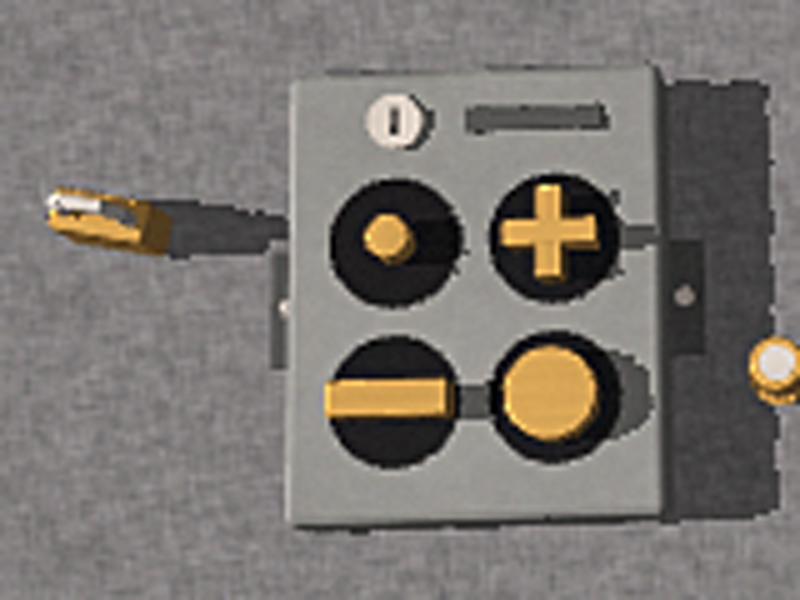

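Bar, large round and small round centres come out near (0.482,0.252), (0.475,0.173) and (0.561,0.246), and both cameras agree to about 4 mm. I'll start with fingers shut and watch joint 6.

>>> move_arm([
  [0.01,0.026,0],
  [0.01,0.026,0],
  [0.01,0.026,0],
  [0.01,0.026,0],
  [0.01,0.026,0],
  [0.01,0.026,0],
  [0.01,0.026,0],
  [0.01,0.026,0],
  [0.01,0.026,0],
  [0.01,0.026,0],
  [0.01,0.026,0],
  [0.01,0.026,0],
], twist=[0,0,0,0,0,0,0,0,0,0,0,0], jaw=[0,0,0,0,0,0,0,0,0,0,0,0])

```text
clock: 1.3
tool_pos: [0.3383, -0.1367, 0.2005]
tool_rot: [2.662, -1.668, -0.0]
wrist_force: [0.5, -0.4, -0.4]
finger_gap: -0.004
```

```bash
python3 -c "
from plant import ctrl
print(ctrl.get_obs())"
```

```text
{'clock': 1.3, 'joint_pos': array([-3.83892906e-01, -6.45396850e-02, -3.37241942e-01,  1.29832875e+00,
       -7.31783617e-06,  2.30598490e+00]), 'dq': array([ 7.60589278e-01, -2.65127300e-02, -2.55862484e-02,  6.07692075e-05,
        8.21687823e-04,  7.56682713e-01]), 'effort': array([-1.01565197e+01, -4.35141850e+01,  4.81414139e+01,  4.09107730e-01,
       -1.62559591e-02, -2.04792604e+00]), 'tool_pos': array([ 0.33834167, -0.13667034,  0.20048589]), 'tool_rot': array([ 2.66245567e+00, -1.66752245e+00, -3.60956490e-04]), 'wrist_force': array([ 0.53463564, -0.36839428, -0.42945497]), 'wrist_torque': array([-0.04727219, -0.00595167,  0.00923342]), 'finger_gap': -0.003868439530630434}
```

>>> move_arm([
  [0.0114,0.026,-0.005],
  [0.0114,0.026,-0.005],
  [0.0114,0.026,-0.005],
  [0.0114,0.026,-0.005],
  [0.0114,0.026,-0.005],
  [0.0114,0.026,-0.005],
  [0.0114,0.026,-0.005],
  [0.0114,0.026,-0.005],
  [0.0114,0.026,-0.005],
  [0.0114,0.026,-0.005],
  [0.0114,0.024,-0.005],
  [0.0114,0.024,-0.005],
], twist=[0.1,0.1,0.1,0.1,0.1,0.1,0.1,0.1,0.1,0.1,0.1,0.1], jaw=[0,0,0,0,0,0,0,0,0,0,0,0])

```text
clock: 2.5
tool_pos: [0.4752, 0.1712, 0.1401]
tool_rot: [3.139, 0.134, -0.001]
wrist_force: [-0.1, -1.2, 0.4]
finger_gap: 0.004
```

>>> move_arm([
  [0,0,-0.01],
  [0,0,-0.01],
  [0,0,-0.01],
  [0,0,-0.01],
  [0,0,0],
], twist=[0,0,0,0,0], jaw=[0,0,0,0,0])

```text
clock: 3.0
tool_pos: [0.4741, 0.1693, 0.0993]
tool_rot: [3.138, 0.125, -0.003]
wrist_force: [-0.0, 0.1, -0.0]
finger_gap: 0.003
```

Run:
```python
from plant import ctrl
import cv2
a=ctrl.capture("side")[200:380,140:380,::-1]
cv2.imwrite("pics/s1.png",cv2.resize(a,None,fx=3,fy=3,interpolation=cv2.INTER_CUBIC))
o=ctrl.get_obs();print(o["joint_pos"],o["tool_pos"])
```

```text
[ 3.43161924e-01  2.63320244e-01 -2.27136741e-01  1.08142978e+00
 -5.08289929e-05  1.83398532e+00] [0.47454359 0.169535   0.10010659]
```

View pics/s1.png

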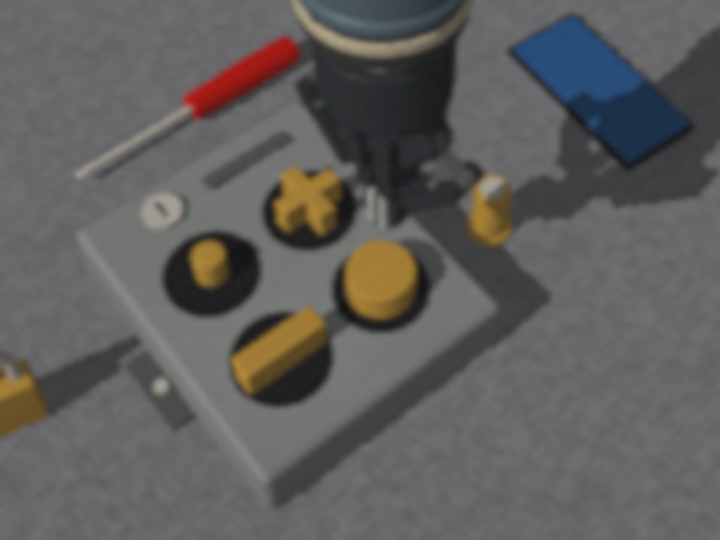

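The fingertip (crop 375,225) hovers over the large round button (crop 380,275), and the surroundings are untouched. I press slowly.

>>> move_arm([
  [0.002,0.004,-0.008],
  [0,0,-0.008],
  [0,0,-0.005],
  [0,0,-0.002],
  [0,0,-0.002],
  [0,0,-0.002],
  [0,0,-0.002],
  [0,0,-0.002],
  [0,0,-0.002],
  [0,0,-0.002],
  [0,0,-0.001],
  [0,0,0],
], twist=[0,0,0,0,0,0,0,0,0,0,0,0], jaw=[0,0,0,0,0,0,0,0,0,0,0,0])

```text
clock: 4.25
tool_pos: [0.477, 0.1741, 0.0645]
tool_rot: [3.139, 0.127, -0.0]
wrist_force: [-0.3, -0.7, -0.3]
finger_gap: 0.005
```

Run:
```python
from plant import ctrl
import cv2
a=ctrl.capture("side")[220:360,170:330,::-1]
cv2.imwrite("pics/s2.png",cv2.resize(a,None,fx=4,fy=4,interpolation=cv2.INTER_CUBIC))
o=ctrl.get_obs();print(o["wrist_force"],o["tool_pos"],o["wrist_torque"])
```

```text
[ 0.03294974 -0.09650258  0.75862279] [0.47706377 0.17417404 0.06458096] [ 0.02797036 -0.00695231  0.01809872]
```

View pics/s2.png

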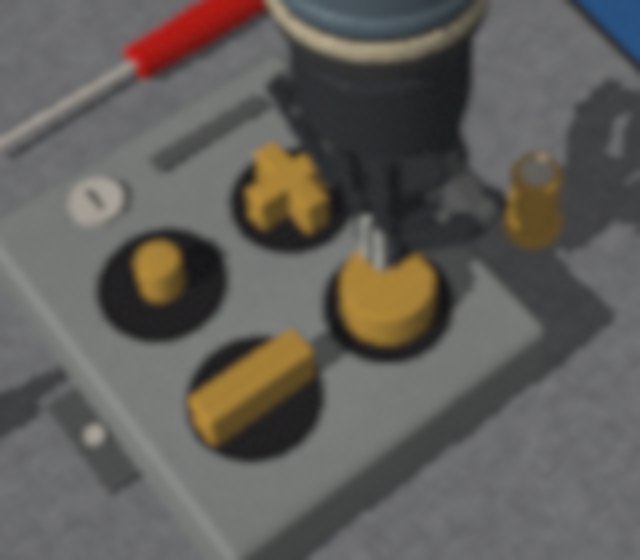

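```bash
cat >> h.py <<'E'
def proj(n,p):
    c=ctrl.camera_info(n); q=R.from_rotvec(c["orientation"]).inv().apply(np.array(p)-c["origin"])
    return np.array([c["cx"]+c["fx"]*q[0]/q[2],c["cy"]+c["fy"]*q[1]/q[2]]).round(1)
E
python3 - <<'E'
from h import *
for z in(.0645,.074,.084): print(z,proj("side",[.477,.174,z]))
print([ray("side",u,v,z).round(3) for u,v,z in[(263,285.5,.0645),(263,285.5,.075),(267,290,.074),(267,290,.064)]])
E
```

```text
0.0645 [267.2 292.9]
0.074 [267.1 290.3]
0.084 [267.  287.6]
[array([0.495, 0.168, 0.064]), array([0.49 , 0.173, 0.075]), array([0.478, 0.174, 0.074]), array([0.482, 0.17 , 0.064])]
```

The button top is still at its "out" height and the force is about zero, so the tip sits somewhat higher than the TCP reading. I go on by force.

>>> move_arm([
  [0,0,-0.002],
  [0,0,-0.002],
  [0,0,0],
], twist=[0,0,0], jaw=[0,0,0])

```text
clock: 4.6
tool_pos: [0.4769, 0.1741, 0.0603]
tool_rot: [3.139, 0.127, -0.001]
wrist_force: [-0.3, 0.5, -0.5]
finger_gap: 0.002
```

>>> move_arm([
  [0,0,-0.002],
  [0,0,0],
], twist=[0,0], jaw=[0,0])

```text
clock: 4.8
tool_pos: [0.477, 0.1741, 0.0584]
tool_rot: [3.139, 0.127, -0.0]
wrist_force: [0.7, 0.1, 0.3]
finger_gap: 0.001
```

Run:
```python
from plant import ctrl
import cv2, numpy as np
a=ctrl.capture("side")[240:330,220:320,::-1]
b=ctrl.capture("top")[225:285,150:260,::-1]
a=cv2.resize(a,(500,450),interpolation=cv2.INTER_CUBIC);b=cv2.resize(b,(300,164))
c=np.zeros((450,800,3),np.uint8);c[:,:500]=a;c[:164,500:]=b
cv2.imwrite("pics/s3.png",c)
o=ctrl.get_obs();print(o["wrist_force"],o["tool_pos"],o["joint_pos"])
```

```text
[ 0.79646689  0.22876729 -0.1205349 ] [0.47704308 0.17416736 0.05856502] [ 3.50061833e-01  3.01180119e-01 -2.87398839e-01  9.82344451e-01
 -1.04623052e-06  1.83988037e+00]
```

View pics/s3.png

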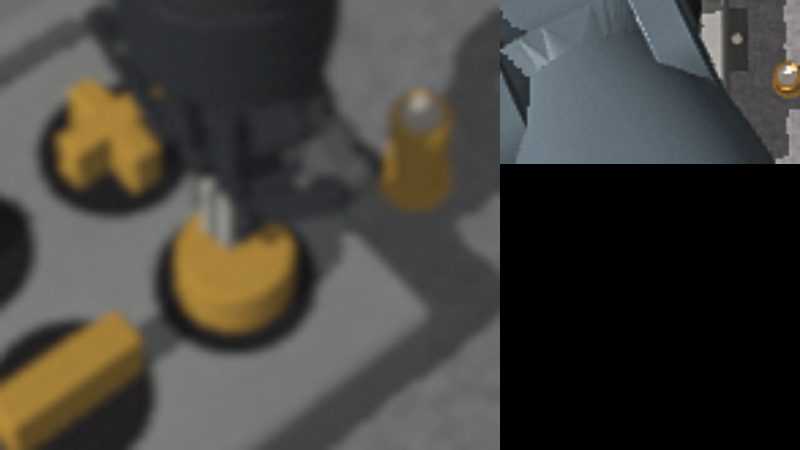

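The tip (crop 222,245) is right at the disc's top, with its shadow adjoining, and the button is still out. I continue in small steps until the force shows contact.

>>> move_arm([
  [0,0,-0.002],
  [0,0,-0.001],
  [0,0,0],
], twist=[0,0,0], jaw=[0,0,0])

```text
clock: 5.2
tool_pos: [0.477, 0.1742, 0.0554]
tool_rot: [3.139, 0.127, -0.0]
wrist_force: [0.5, -0.4, 0.4]
finger_gap: -0.0
```

>>> move_arm([
  [0,0,-0.002],
  [0,0,-0.001],
  [0,0,0],
], twist=[0,0,0], jaw=[0,0,0])

```text
clock: 5.5
tool_pos: [0.4769, 0.1741, 0.0524]
tool_rot: [3.139, 0.127, -0.0]
wrist_force: [0.6, 0.3, -0.7]
finger_gap: -0.002
```

Run:
```python
from plant import ctrl
import cv2, numpy as np
f=ctrl.capture("side")[:,:,::-1]; cv2.imwrite("pics/now.png",f)
g=lambda a:cv2.resize(a[255:325,220:300],None,fx=5,fy=5,interpolation=cv2.INTER_CUBIC)
cv2.imwrite("pics/s4.png",np.hstack([g(cv2.imread("pics/side0.png")),g(f)]))
o=ctrl.get_obs();print(o["wrist_force"],o["effort"],o["tool_pos"])
```

```text
[-0.36465694  0.08884134 -0.78733511] [-3.27873258e-04 -7.24895453e+01  4.41744554e+01 -7.01142219e-02
  1.72417413e-05 -2.72771246e-06] [0.47700565 0.17415514 0.05250854]
```

View pics/s4.png

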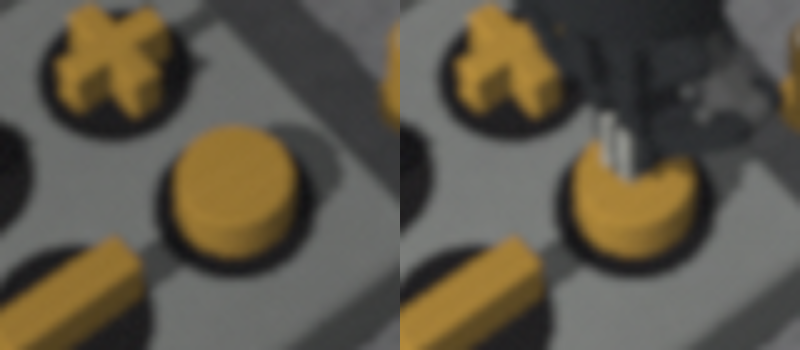

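The tip (right half 630,182) is now at the centre of the disc top (left half 236,183), while the reported TCP z is 0.0525. The real fingertip is therefore about 20 mm above the reported TCP, and contact should come now.

>>> move_arm([
  [0,0,-0.002],
  [0,0,-0.001],
  [0,0,0],
], twist=[0,0,0], jaw=[0,0,0])

```text
clock: 5.85
tool_pos: [0.4769, 0.1741, 0.0494]
tool_rot: [3.139, 0.127, -0.001]
wrist_force: [-0.6, -0.4, -0.7]
finger_gap: 0.007
```

>>> move_arm([
  [0,0,-0.002],
  [0,0,-0.001],
  [0,0,0],
], twist=[0,0,0], jaw=[0,0,0])

```text
clock: 6.15
tool_pos: [0.477, 0.1741, 0.0464]
tool_rot: [3.139, 0.127, -0.0]
wrist_force: [0.2, -0.2, 0.1]
finger_gap: 0.0
```

>>> move_arm([
  [0,0,-0.001],
  [0,0,-0.001],
], twist=[0,0], jaw=[0,0])

```text
clock: 6.35
tool_pos: [0.4771, 0.1742, 0.0446]
tool_rot: [3.139, 0.127, 0.0]
wrist_force: [1.0, 0.3, -0.5]
finger_gap: 0.005
```

Run:
```python
from plant import ctrl
import cv2, numpy as np
f=ctrl.capture("side")[:,:,::-1]; cv2.imwrite("pics/now2.png",f)
g=lambda a:cv2.resize(a[265:315,240:290],None,fx=8,fy=8,interpolation=cv2.INTER_CUBIC)
cv2.imwrite("pics/s5.png",np.hstack([g(cv2.imread("pics/now.png")),g(f)]))
o=ctrl.get_obs();print(o["wrist_force"],o["effort"],o["tool_pos"])
```

```text
[ 0.41356844 -0.43744554 -0.37220462] [ 1.01472335e-03 -7.38700390e+01  4.45699775e+01  1.26911290e-01
 -2.15244432e-05 -2.63758210e-06] [0.47702448 0.17417867 0.04440949]
```

View pics/s5.png

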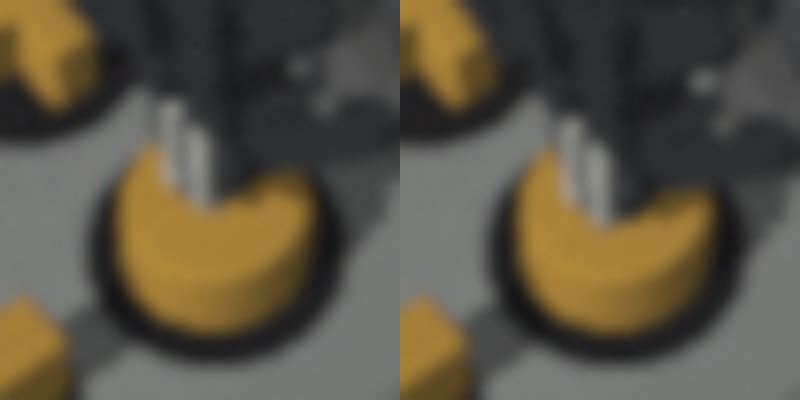

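Run:
```python
import cv2
from h import *
for n in("side0","now","now2"):
    a=cv2.imread(f"pics/{n}.png")[:,:,2]
    for u in (262,267,272): print(n,u,a[290:310,u])
print(ray("side",265.6,293.3,.064),ray("side",265.6,293.3,.08), proj("side",[.477,.174,.0444]))
# front edge of the disc at z .074/.064 and foot
d=np.array([.155-.477,.46-.174]);d=d/np.hypot(*d)*.023
for z in(.074,.064,.05):print(z,proj("side",[.477+d[0],.174+d[1],z]))
```

```text
side0 262 [152 152 153 151 152 151 152 154 157 155 150 147 144 142 129  95  56  33
  28  48]
side0 267 [150 150 151 152 152 152 151 150 153 151 139 128 126 126 123 112  79  44
  30  33]
side0 272 [151 152 150 149 149 150 149 145 132 114 101  98  97  92  79  57  36  30
  35  57]
now 262 [160 167 169 169 168 168 169 171 173 172 166 161 160 157 143 105  61  37
  33  53]
now 267 [110 143 162 168 169 169 167 166 168 166 154 143 141 140 137 124  88  49
  34  39]
now 272 [140 159 167 166 166 166 165 161 146 125 112 108 108 102  88  64  42  34
  38  64]
now2 262 [134 147 162 167 169 168 169 171 174 172 166 162 161 158 143 106  62  37
  35  54]
now2 267 [ 59  68 101 139 162 168 168 167 169 167 154 144 141 140 137 124  88  49
  33  37]
now2 272 [ 85 109 139 159 166 166 167 161 148 126 112 109 106 103  88  64  41  34
  38  63]
[0.47878274 0.17657305 0.064     ] [0.47149738 0.18298195 0.08      ] [267.3 298.3]
0.074 [267.4 300.8]
0.064 [267.5 303.5]
0.05 [267.6 307.2]
```

Column profiles show the disc's front edge unmoved (row 300 = fully out), so there is no contact yet, which agrees with zero force. I continue down in small steps, guided by force and that edge.

>>> move_arm([
  [0,0,-0.002],
  [0,0,-0.002],
  [0,0,0],
], twist=[0,0,0], jaw=[0,0,0])

```text
clock: 6.7
tool_pos: [0.4771, 0.1742, 0.0404]
tool_rot: [-3.139, -0.127, 0.0]
wrist_force: [0.7, 0.0, -0.1]
finger_gap: 0.003
```

```bash
cat > chk.py <<'E'
import cv2,sys
from h import *
f=ctrl.capture("side")[:,:,::-1]; cv2.imwrite(f"pics/{sys.argv[1]}.png",f)
for u in (262,267,272): print(u,f[285:310,u,2])
o=ctrl.get_obs();print(o["wrist_force"],o["wrist_torque"],o["effort"][1:3],o["tool_pos"],o["joint_pos"])
E
python3 chk.py n3
```

```text
262 [118 122 128 130 129 131 135 147 161 167 168 169 169 172 175 171 165 162
 160 143 106  62  37  34  53]
267 [ 48  56  59  60  60  61  61  68 101 140 162 167 167 168 169 167 153 144
 142 139 126  89  48  32  39]
272 [ 45  46  44  40  43  60  80 105 135 157 166 167 165 159 142 121 111 108
 103  89  64  42  33  38  64]
[ 0.8814991  -0.08742718  0.16781592] [-0.01295768  0.00411024 -0.0002099 ] [-73.01542282  43.71201038] [0.4770006  0.17417194 0.04046324] [ 3.50085392e-01  3.17290692e-01 -3.14944596e-01  9.38766545e-01
  1.89076745e-05  1.83985993e+00]
```

>>> move_arm([
  [0,0,-0.002],
  [0,0,0],
], twist=[0,0], jaw=[0,0])

```text
clock: 6.95
tool_pos: [0.477, 0.1742, 0.0384]
tool_rot: [3.139, 0.127, -0.0]
wrist_force: [0.3, -0.7, -0.0]
finger_gap: -0.001
```

```bash
python3 chk.py n4
```

```text
262 [116 121 127 128 128 128 129 137 152 164 168 169 169 171 173 174 168 164
 160 145 107  61  37  35  54]
267 [ 44  51  56  59  60  64  65  69  89 125 155 167 168 168 169 166 159 148
 143 140 126  89  49  32  39]
272 [ 44  45  45  44  44  55  75  95 123 151 164 166 167 163 152 133 117 111
 105  90  65  42  34  39  63]
[-1.33786055  0.89885364 -0.55995789] [-0.01261174  0.02166972 -0.01681231] [-73.12921286  43.60233307] [0.47699998 0.17416685 0.03846803] [ 3.50089465e-01  3.19142237e-01 -3.17908845e-01  9.33935129e-01
 -2.69563076e-07  1.83987272e+00]
```

The disc's front edge has started moving down, but `wrist_force` still reads zero. The force reading isn't responding and the TCP z reads about 34 mm low. From here I use image edge tracking and joint torque, with contact at reported z≈0.040 and fully in at ≈0.030.

>>> move_arm([
  [0,0,-0.002],
  [0,0,-0.002],
  [0,0,0],
], twist=[0,0,0], jaw=[0,0,0])

```text
clock: 7.3
tool_pos: [0.477, 0.1742, 0.0344]
tool_rot: [3.139, 0.127, -0.0]
wrist_force: [0.9, 0.1, -0.0]
finger_gap: 0.003
```

```bash
python3 chk.py n5
```

```text
262 [111 119 126 128 128 127 128 128 137 151 164 167 169 169 170 173 176 169
 164 147 108  63  37  33  54]
267 [ 43  45  51  58  63  66  65  67  69  80 109 143 163 168 168 167 168 162
 150 142 127  91  49  33  39]
272 [ 44  44  47  47  44  40  47  66  86 109 140 158 166 167 165 153 135 118
 107  92  66  43  36  39  63]
[ 1.37470789 -0.04789981 -0.57336565] [-0.02235132 -0.08268981  0.00525718] [-73.26584101  43.37285399] [0.47695521 0.17413408 0.0343811 ] [ 3.50049949e-01  3.23065907e-01 -3.23815682e-01  9.24253241e-01
  1.31235024e-05  1.83984900e+00]
```

>>> move_arm([
  [0,0,-0.002],
  [0,0,-0.002],
  [0,0,0],
], twist=[0,0,0], jaw=[0,0,0])

```text
clock: 7.65
tool_pos: [0.4772, 0.1742, 0.0307]
tool_rot: [-3.139, -0.127, -0.0]
wrist_force: [-3.9, -0.7, 10.8]
finger_gap: -0.001
```

```bash
python3 chk.py n6
```

```text
262 [106 110 118 126 127 127 127 128 129 135 151 163 168 169 169 170 174 175
 167 148 109  63  36  35  52]
267 [ 42  42  45  50  57  62  63  62  63  68  81 112 147 164 168 167 168 167
 161 150 130  91  50  34  39]
272 [ 45  44  45  45  46  43  41  52  74  95 123 151 164 167 166 165 154 136
 114  94  68  43  35  40  64]
[-3.24505141 -1.5988938  10.53211238] [-0.20368686  0.60863932  0.04437559] [-68.29514265  41.40671611] [0.47718282 0.17421885 0.03082978] [ 3.50054681e-01  3.26355323e-01 -3.29146144e-01  9.14962974e-01
  1.07381506e-05  1.83987496e+00]
```

Force is now 10.5 N and the edge has shifted about 3.6 px (≈13 mm), so the large round button is fully in and into the springy give. The force only shows past the end of travel. I lift, go over the bar and press to the same depth.

>>> move_arm([
  [0,0,0.003],
  [0,0,0.008],
  [0,0,0.015],
  [0,0,0.01],
  [0.001,0.016,0],
  [0.001,0.016,0],
  [0.001,0.016,0],
  [0.001,0.016,0],
  [0.001,0.014,0],
  [0,0,0],
], twist=[0,0,0,0,0,0,0,0,0,0], jaw=[0,0,0,0,0,0,0,0,0,0])

```text
clock: 8.7
tool_pos: [0.482, 0.2542, 0.0662]
tool_rot: [-3.139, -0.13, 0.0]
wrist_force: [0.2, 0.2, -0.2]
finger_gap: -0.002
```

Run:
```python
from plant import ctrl
import cv2
f=ctrl.capture("side")[:,:,::-1]; cv2.imwrite("pics/b0.png",f)
cv2.imwrite("pics/b0c.png",cv2.resize(f[240:340,180:300],None,fx=5,fy=5,interpolation=cv2.INTER_CUBIC))
for u in (262,267,272): print(u,f[290:310,u,2])
print(ctrl.get_obs()["tool_pos"])
```

```text
262 [100 100 101 102 101 101 100  99 101 101 102 101  99  97  87  65  40  31
  35  56]
267 [101 102 101 101 101 101 102 102 101 107 127 156 168 158 148 132  95  52
  34  39]
272 [111 102 102 101 102 101 101 102 123 156 162 147 126 111  94  68  44  35
  40  67]
[0.48190562 0.25320551 0.06623745]
```

View pics/b0c.png

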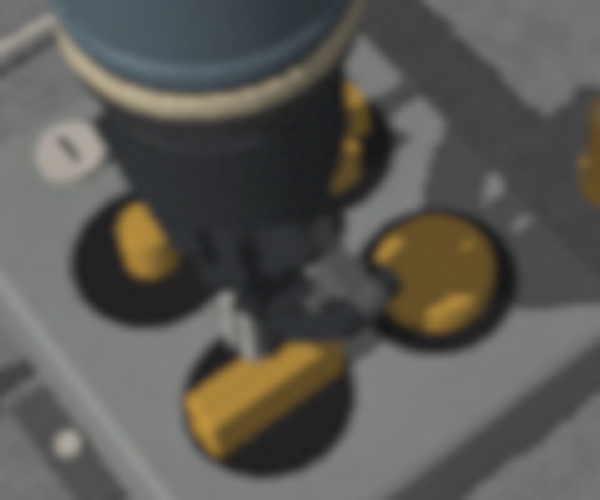

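The large round button is now visibly flat (crop 435,270). The fingertip (255,352) is over the bar. Pressing the bar.

>>> move_arm([
  [0,0,-0.008],
  [0,0,-0.008],
  [0,0,-0.005],
  [0,0,-0.002],
  [0,0,-0.002],
  [0,0,-0.002],
  [0,0,-0.002],
  [0,0,-0.002],
  [0,0,-0.002],
  [0,0,-0.001],
  [0,0,0],
], twist=[0,0,0,0,0,0,0,0,0,0,0], jaw=[0,0,0,0,0,0,0,0,0,0,0])

```text
clock: 9.85
tool_pos: [0.4822, 0.2521, 0.0327]
tool_rot: [3.139, 0.127, 0.0]
wrist_force: [-3.5, -3.5, 6.1]
finger_gap: -0.001
```

>>> move_arm([
  [0,0,-0.002],
  [0,0,0],
], twist=[0,0], jaw=[0,0])

```text
clock: 10.05
tool_pos: [0.4822, 0.2521, 0.0308]
tool_rot: [3.139, 0.127, 0.001]
wrist_force: [-3.5, -4.6, 10.7]
finger_gap: 0.0
```

The bar gives 10.7 N at the same depth, so it is fully in. On to the small round button.

>>> move_arm([
  [0,0,0.003],
  [0,0,0.008],
  [0,0,0.015],
  [0,0,0.01],
  [0.016,-0.001,0],
  [0.016,-0.001,0],
  [0.016,-0.001,0],
  [0.016,-0.001,0],
  [0.016,-0.002,0],
  [0,0,0],
], twist=[0,0,0,0,0,0,0,0,0,0], jaw=[0,0,0,0,0,0,0,0,0,0])

```text
clock: 11.05
tool_pos: [0.5636, 0.246, 0.0666]
tool_rot: [-3.139, -0.126, -0.001]
wrist_force: [-0.7, 0.9, -0.9]
finger_gap: 0.001
```

Run:
```python
from plant import ctrl
import cv2
f=ctrl.capture("side")[:,:,::-1]; cv2.imwrite("pics/c0.png",f)
cv2.imwrite("pics/c0c.png",cv2.resize(f[240:340,180:300],None,fx=5,fy=5,interpolation=cv2.INTER_CUBIC))
print(ctrl.get_obs()["tool_pos"])
```

```text
[0.56251042 0.24615016 0.06654025]
```

View pics/c0c.png

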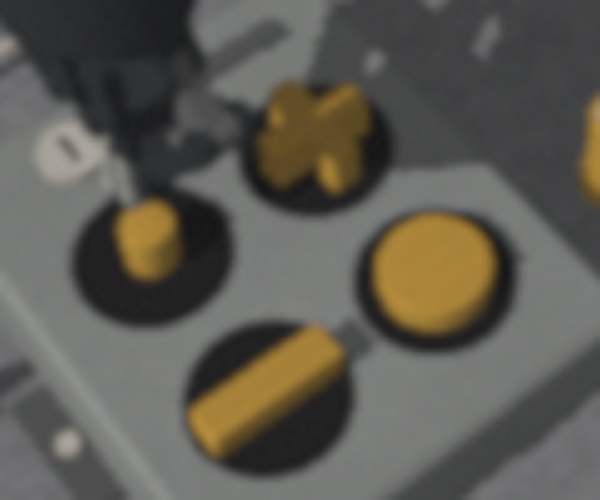

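Tip (128,203) is over the small button (148,220), perhaps 3 mm too far in +y. The bar is now flat, the large round is flat and the cross is out. I nudge −3 mm in y and press.

>>> move_arm([
  [0.001,-0.003,-0.008],
  [0,0,-0.008],
  [0,0,-0.005],
  [0,0,-0.002],
  [0,0,-0.002],
  [0,0,-0.002],
  [0,0,-0.002],
  [0,0,-0.002],
  [0,0,-0.002],
  [0,0,-0.001],
  [0,0,0],
], twist=[0,0,0,0,0,0,0,0,0,0,0], jaw=[0,0,0,0,0,0,0,0,0,0,0])

```text
clock: 12.2
tool_pos: [0.563, 0.2433, 0.0327]
tool_rot: [-3.139, -0.127, -0.0]
wrist_force: [-4.4, -0.7, 7.6]
finger_gap: 0.002
```

>>> move_arm([
  [0,0,-0.002],
  [0,0,0],
], twist=[0,0], jaw=[0,0])

```text
clock: 12.4
tool_pos: [0.5631, 0.2433, 0.0308]
tool_rot: [-3.139, -0.127, -0.0]
wrist_force: [-5.7, -1.6, 10.3]
finger_gap: 0.0
```

10.3 N again. I lift well clear and pull back so both cameras can see.

>>> move_arm([
  [0,0,0.003],
  [0,0,0.01],
  [0,0,0.025],
  [0,0,0.03],
  [0,0,0.03],
  [0,0,0.03],
  [-0.02,-0.03,0.01],
  [-0.02,-0.03,0.01],
  [-0.02,-0.03,0],
  [-0.02,-0.03,0],
  [-0.02,-0.03,0],
  [-0.02,-0.03,0],
], twist=[0,0,0,0,0,0,0,0,0,0,0,0], jaw=[0,0,0,0,0,0,0,0,0,0,0,0])

```text
clock: 13.6
tool_pos: [0.4425, 0.0622, 0.1792]
tool_rot: [3.139, 0.128, 0.002]
wrist_force: [0.4, -0.9, -0.0]
finger_gap: -0.002
```

>>> move_arm([
  [-0.01,-0.03,0],
  [-0.01,-0.03,0],
  [-0.005,-0.03,0],
  [-0.005,-0.03,0],
  [0,-0.03,0],
  [0,-0.03,0],
  [0,-0.03,0],
  [0,-0.03,0],
  [0,-0.03,0],
  [0,0,0],
  [0,0,0],
], twist=[-0.1,-0.1,-0.1,-0.1,-0.1,-0.1,0,0,0,0,0], jaw=[0,0,0,0,0,0,0,0,0,0,0])

```text
clock: 14.7
tool_pos: [0.4131, -0.2072, 0.1789]
tool_rot: [-3.036, 0.808, -0.001]
wrist_force: [-0.1, -0.4, 0.4]
finger_gap: 0.005
```

Run:
```python
from plant import ctrl
import cv2,numpy as np
s=ctrl.capture("side")[:,:,::-1]; t=ctrl.capture("top")[:,:,::-1]
g=lambda a:cv2.resize(a,(400,400),interpolation=cv2.INTER_CUBIC)
cv2.imwrite("pics/end.png",np.hstack([g(s[200:370,110:340][:, :]) if 0 else g(s[210:370,150:310]),g(t[160:300,100:240])]))
d=cv2.absdiff(t,cv2.imread("pics/top0.png"))
print(ctrl.get_obs())
```

```text
{'clock': 14.8, 'joint_pos': array([-4.63197812e-01,  1.39601656e-01, -1.78386350e-01,  1.25250506e+00,
        1.52697080e-04,  1.62619423e+00]), 'dq': array([ 0.01025505, -0.0030099 , -0.00498362, -0.00019226, -0.00066543,
       -0.00280492]), 'effort': array([-1.24827649e+00, -6.08558679e+01,  4.85678816e+01, -3.99028638e-02,
       -3.72589321e-02, -1.13898487e-02]), 'tool_pos': array([ 0.41319115, -0.20630421,  0.17886927]), 'tool_rot': array([-3.03648477e+00,  8.05487833e-01, -5.15042436e-04]), 'wrist_force': array([-0.33438545,  0.01229391,  0.56476012]), 'wrist_torque': array([ 0.03305125, -0.00528717,  0.02481106]), 'finger_gap': -0.0013734740910163695}
```

View pics/end.png

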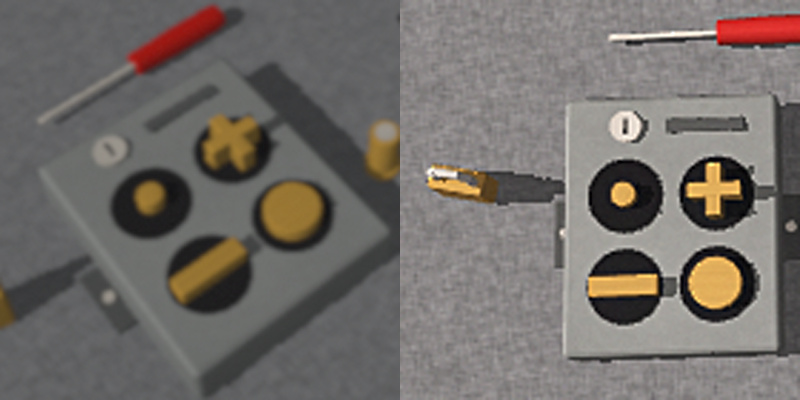

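All three code buttons are visibly lower, with the cross out and the loose things in place. One numeric check: the shift of each button's upper edge against the first side picture.

Run:
```python
from h import *
import cv2
a=cv2.imread("pics/side0.png").astype(float);s=ctrl.capture("side")[:,:,::-1];cv2.imwrite("pics/end_s.png",s);b=s.astype(float)
sat=lambda i:i[:,:,2]-i[:,:,0]
A,B=sat(a),sat(b)
P={"small":(.563,.245),"cross":(.5555,.168),"bar":(.482,.253),"large":(.477,.173)}
for n,p in P.items():
    u,v=proj("side",[*p,.074]); u2,v2=proj("side",[*p,.064]); u,v=int(round(u)),int(round(v))
    r=[]
    for c in range(u-3,u+4):
        e=[]
        for I in(A,B):
            col=I[v-22:v+1,c]; k=np.where(col<50)[0].max(); e.append(k+(50-col[k])/(col[k+1]-col[k]))
        r.append(e[1]-e[0])
    print(n,"measured",np.round(r,1),"10mm =",round(v2-v,1))
```

```text
small measured [2.9 2.7 2.6 2.6 2.4 2.2 2.2] 10mm = 2.5
cross measured [ 0. -0. -0. -0. -0. -0. -0.] 10mm = 3.3
bar measured [2.8 2.9 3.  3.  2.9 2.8 2.7] 10mm = 3.0
large measured [2.5 2.6 2.6 2.5 2.4 2.4 2.4] 10mm = 2.8
```

```bash
python3 -c "
from plant import ctrl
print(ctrl.close_job())"
```

```text
the job is handed in; nothing more can be done
None
```

I pressed the large round button, then the long bar, then the small round one, using shut fingers. Each was pushed to about 10.5 N, just past full travel, and the arm then moved clear. The job was handed in at about 15 s of the 42 s allowed.

**Last checks:**
- **Button travel:** in the side picture the large round, bar and small round upper edges had dropped 2.5, 2.9 and 2.5 px. Full 10 mm travel is about 2.5–3 px, so all three are in and staying down.
- **Cross button:** it shifted 0.0 px, so it is still out.
- **Loose items:** the screwdriver, padlock and lock core look unmoved in the last picture. The phone was outside that view, but the arm did not go near it while low.

**What disagreed:**
- **Fingertip height:** contact came about 30 mm lower than the reported TCP height implied. I found the first contact by small steps, watching the image.
- **Wrist force:** it read about zero while the first button travelled, despite the stated 3.5–6 N. It responded only once the button was past full travel. I also saw 1–6 N sideways during the presses.

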